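Load the bracket kit case and slide its cover shut

ROBOT

A 6-joint arm with a two-finger parallel gripper is mounted at the origin on the work surface. World frame = base frame: x ahead of the robot, y to its left, z up, the work surface at z = 0. Lengths are in mm, angles in degrees, forces in N, time in s.
With the tool pointing down it reaches from about 350 to 850 mm from the base axis. Payload 8.1 kg.
Tool frame: the origin (TCP) lies at the very end of the fingers, on their centre line; the grasp point (between the pads) lies 19 mm behind it (r.grip_depth is the distance from the TCP to the grasp point, in mm); y points along the fingers, z is the direction in which the jaws open and shut, and the axes are right-handed (so a half turn about y gives the same grasp; the last joint's range is limited). The gripper opens to 85 mm and grips with 20 to 120 N. Pads are 22 mm wide; open, the fingers measure 114 mm over their backs; the gripper's body (76 mm by 85 mm) begins 54 mm behind the grasp point. The pads swing forward as they close: fully open they stand 13 mm farther back than shut.
Start: joints at [66.497, 7.471, 85.268, -0, 87.261, -4.893], TCP at [191.45, 568.641, 231.292] pointing down, gripper open.
Joint ranges: [-169.43, 169.43], [-51.17, 129.36], [1.28, 143.12], [-76.62, 256.62], [0, 156.53], [-152.29, 152.29]. Speed limits (degrees/s): [136.94, 136.94, 159.86, 180, 180, 180].

INTERFACE

Orientations are given as [roll, pitch, yaw] about the fixed x, y, z axes, in that order (R = Rz(yaw) Ry(pitch) Rx(roll)).
In Python, from bench import readout, eyes, r gives the robot as it stands. The module is installed in compiled form; this text tells all that it offers.
- The arm moves only by the tool move_arm, never from a script. Its argument "motion" is text: rows parted by semicolons, each of 6 numbers parted by spaces: the shift along the world's x, y, z in cm, then the turn, a rotation vector about the world's x, y, z in degrees. A call has 1 to 10 rows; each row is the pose to reach, as a shift and turn from the pose commanded when the call began; what a row does not reach only later rows make up. A row lasts 1/12 s, in which the tool goes at most 41.7 mm and 7.16 degrees, less where a joint would pass 70% of its speed; a pose out of reach is approached as far as the arm can. A call with a gripper value outside its range is refused whole. "fingers" is the finger opening in cm, from 0 to 8.54, set as the call begins (left out, the last holds). The fingers move at their own pace and stop on an object; "squeeze" is the grip in N (left out, the last holds). Time passes only in rows, so rows that repeat a pose let the fingers close. It gives the time, the measured TCP pose, the force and the opening at its end, in the units of the state.
- readout.sense(): the state, without advancing time (a new reading comes with each control period).
- eyes.snapshot(name): name is "scene" or "top"; returns a dict with "image" (384x512x3 uint8, blue, green, red), "fx", "fy", "cx", "cy" (pixels), "world_to_cam" (4x4, takes a point from world to camera coordinates). Camera axes: x right, y down, z forward; pixel columns grow to the right and rows downward; lengths in mm; the calibration is good to about 2 mm. A picture is of the moment at which its call begins. There is no depth.
- r.hand_in(): hands the job in, once; it reports no verdict.
The state is a dict: "time": time; "joint_pos": joint angles; "qd": joint speeds; "joint_efforts": joint torques, N m; "tool_pos": TCP position; "tcp_rot": TCP orientation; "ft_force": force on the tool from outside, world axes, zero at the start; "wrist_torque": the same for the moment, N m; "finger_gap": finger opening in mm.
Only numpy, scipy, OpenCV 4.12 (cv2) and the standard library are available. Lean on these libraries where they do the work, as an engineer would, in place of code of your own. Each camera call takes 0.05 s, during which the arm holds its last target. There are 200 camera calls.

TASK

Slide the kit case's blue cover back out of the way, then lower (do not drop) the two loose T-brackets into the two empty bays, one in each, lying flat on the orange liners with the foot plate down. Then slide the cover fully shut without slamming it and let go. Leave the bracket already in the case, and the spray can, tape roll and small yellow tray, where they are.

Things in the scene. Friction and masses are not known exactly. Their poses are not given: they have to be found in the camera images.
- case: grey steel kit case fixed to the bench, 132 (x) x 365 (y) x 57 mm high. Origin: centre of its underside; y is the slide direction. Half y = -180..0 mm holds three bays; half y = 0..182 mm is a solid deck, top at 40 mm, where the open cover parks. Rails 57 mm high run along both long sides. Position varies by several cm, yaw by 0.35 rad either way.
- bays (a point): centre of the row of three bays, on their floor (4 mm above the bench), axes as the case's. Bay centres at y = -60, 0, +60 mm from here; each is 116 (x) x 55 (y) mm inside, with a 112 mm clear opening in x between the rails. The dividers between bays and at the -y end are 5 mm thick and low: tops 16 mm above the bench.
- cover (a joint): slide of the flat blue cover along the case's y, m: 0 = fully shut over the bays, 0.185 = fully open over the deck (bays free from 0.18). Cover 115 (x) x 180 (y) x 5 mm, underside 47 mm above the bench, centre at case y = value - 0.09. Starts 0.01 to 0.10, stays where left, needs 3 N + 8 N per m/s. Brackets lying flat pass under it with 5 mm to spare.
- cover_grip (a point): centre of the yellow upright grip bar in the middle of the cover, 71 mm above the bench. The bar is 70 mm along the case's x, 14 mm thick along the case's y (slide direction), from the cover's top (52 mm) up to 85 mm above the bench. Axes as the case's. Pinch it across the 14 mm.
- liner1: orange liner, 110 (x) x 50 (y) x 2 mm, fixed on the 4 mm floor of an EMPTY bay of the case, marking a bay to fill. Origin: centre of its underside, axes parallel to the case's. Which two of the three bays have liners varies; the cover may hide them at first.
- liner2: orange liner, 110 (x) x 50 (y) x 2 mm, fixed on the 4 mm floor of an EMPTY bay of the case, marking a bay to fill. Origin: centre of its underside, axes parallel to the case's. Which two of the three bays have liners varies; the cover may hide them at first.
- bracket1: loose grey T-bracket, 0.28 kg: foot plate 92 (x) x 44 (y) x 6 mm, and along its middle an upright web 78 (x) x 10 (y) mm rising to 36 mm above the underside. Origin: centre of the underside; x along the web, z up. Starts foot down on the bench to the robot's right, any yaw, among the can and tape roll. Pinch it across the 10 mm web; half turns are equal.
- bracket2: loose grey T-bracket, 0.28 kg: foot plate 92 (x) x 44 (y) x 6 mm, and along its middle an upright web 78 (x) x 10 (y) mm rising to 36 mm above the underside. Origin: centre of the underside; x along the web, z up. Starts foot down on the bench to the robot's right, any yaw, among the can and tape roll. Pinch it across the 10 mm web; half turns are equal.
- stored: a third bracket of the same shape and size as bracket1, already lying in its bay, the one without a liner (on the bare 4 mm floor), loose, x along the case's x. Origin: centre of the underside. Leave it there.
- can: bystander: upright spray can, 64 mm diameter, 170 mm high. Origin: centre of the underside.
- tape: bystander: roll of brown tape lying flat, 96 mm outside diameter, 48 mm high. Origin: centre of the underside.
- tray: bystander: small open yellow tray 50 (x) x 160 (y) x 40 mm high, lying between the robot and the case. Origin: centre of the underside.

How it is judged (in metres and radians):
On the way, in this order (a step that is already met when the one before it is completed fails the run):
1. both loose brackets lie flat in the two bays with orange liners, one in each, let go ((((x of bracket1 in the frame of liner1 between -0.014 and 0.014 m and y of bracket1 in the frame of liner1 between -0.009 and 0.009 m and z of bracket1 in the frame of liner1 between -0.002 and 0.006 m and angle between bracket1's own z axis and vertical below 0.08 rad) and (x of bracket2 in the frame of liner2 between -0.014 and 0.014 m and y of bracket2 in the frame of liner2 between -0.009 and 0.009 m and z of bracket2 in the frame of liner2 between -0.002 and 0.006 m and angle between bracket2's own z axis and vertical below 0.08 rad)) or ((x of bracket1 in the frame of liner2 between -0.014 and 0.014 m and y of bracket1 in the frame of liner2 between -0.009 and 0.009 m and z of bracket1 in the frame of liner2 between -0.002 and 0.006 m and angle between bracket1's own z axis and vertical below 0.08 rad) and (x of bracket2 in the frame of liner1 between -0.014 and 0.014 m and y of bracket2 in the frame of liner1 between -0.009 and 0.009 m and z of bracket2 in the frame of liner1 between -0.002 and 0.006 m and angle between bracket2's own z axis and vertical below 0.08 rad))) and contact force between each of bracket1, bracket2 and the fingers below 0.1 N and linear speed of each of bracket1, bracket2, stored below 0.02 m/s), for 0.2 s.
2. the cover is fully shut (value of joint cover below 0.005 m), for 0.2 s.
At the end, for the whole second after the job is handed in: A bracket lies flat (0.08 rad, 4 mm) on each orange liner, centred within 14 mm along and 9 mm across the bay; the third is still flat in its bay; the cover is within 5 mm of shut; all at rest; the three bystanders within 30 mm of their starts ((((x of bracket1 in the frame of liner1 between -0.014 and 0.014 m and y of bracket1 in the frame of liner1 between -0.009 and 0.009 m and z of bracket1 in the frame of liner1 between -0.002 and 0.006 m and angle between bracket1's own z axis and vertical below 0.08 rad) and (x of bracket2 in the frame of liner2 between -0.014 and 0.014 m and y of bracket2 in the frame of liner2 between -0.009 and 0.009 m and z of bracket2 in the frame of liner2 between -0.002 and 0.006 m and angle between bracket2's own z axis and vertical below 0.08 rad)) or ((x of bracket1 in the frame of liner2 between -0.014 and 0.014 m and y of bracket1 in the frame of liner2 between -0.009 and 0.009 m and z of bracket1 in the frame of liner2 between -0.002 and 0.006 m and angle between bracket1's own z axis and vertical below 0.08 rad) and (x of bracket2 in the frame of liner1 between -0.014 and 0.014 m and y of bracket2 in the frame of liner1 between -0.009 and 0.009 m and z of bracket2 in the frame of liner1 between -0.002 and 0.006 m and angle between bracket2's own z axis and vertical below 0.08 rad))) and linear speed of each of bracket1, bracket2, stored below 0.02 m/s and value of joint cover below 0.005 m and velocity of joint cover between -0.01 and 0.01 m/s and angle between stored's own z axis and vertical below 0.08 rad and z of stored in the frame of case below 0.009 m and distance of each of can, tape, tray from where it was at the start of the episode below 0.03 m); the robot touches nothing.
It fails at once if a bystander (can, tape, tray) was shifted by more than 30 mm or knocked over (distance of any of can, tape, tray from where it was at the start of the episode above 0.03 m or angle between can's own z axis and vertical above 0.5 rad).
It fails at once if the bracket already in the case was moved by more than 20 mm (distance of stored from where it was at the start of the episode above 0.02 m).
It fails at once if a bracket was dropped into the case (hit it faster than 0.7 m/s) ((horizontal distance between bracket1 and liner1 below 0.04 m and z of bracket1 in the frame of liner1 below 0.03 m and linear speed of bracket1 above 0.7 m/s) or (horizontal distance between bracket1 and liner2 below 0.04 m and z of bracket1 in the frame of liner2 below 0.03 m and linear speed of bracket1 above 0.7 m/s) or (horizontal distance between bracket2 and liner1 below 0.04 m and z of bracket2 in the frame of liner1 below 0.03 m and linear speed of bracket2 above 0.7 m/s) or (horizontal distance between bracket2 and liner2 below 0.04 m and z of bracket2 in the frame of liner2 below 0.03 m and linear speed of bracket2 above 0.7 m/s)).
It fails at once if the cover was slammed (closing faster than 0.5 m/s) (velocity of joint cover below -0.5 m/s).
It also fails if it takes over 72 s, if anything falls off the work surface, if the arm or the gripper's body presses on something with over 40 N, if the wrist force passes 120 N, or if a joint passes its speed limit or range.

## Working session

There is one attempt and no reset: what is moved stays moved. The work goes in short steps, Python scripts to look and compute and a tool call to move; the robot and the scene stay as the last step left them, time stands still between calls to the robot, and variables do not carry over. Pictures are saved under pics/ and viewed, about 8 in all and at most 12, crops included, and the job is handed in when it is done.

Besides the shell and the picture viewer there is one more tool, called after "Request:" as name(argument=value, ...), one argument or row to a line, values as JSON. move_arm: Moves the arm, as the interface text tells. Its arguments: {"type":"object","properties":{"motion":{"type":"string"},"fingers":{"type":"number"},"squeeze":{"type":"number"}},"required":["motion"]}

```bash
mkdir -p pics
cat > h.py <<'E'
import numpy as np, cv2
from bench import readout, eyes, r
def snap(n):
    s=eyes.snapshot(n); return s
def ray(s,u,v,z):
    M=np.array(s["world_to_cam"]);R=M[:3,:3];t=M[:3,3]
    c=-R.T@t; d=R.T@np.array([(u-s["cx"])/s["fx"],(v-s["cy"])/s["fy"],1])
    return c+d*(z-c[2])/d[2]
def proj(s,p):
    M=np.array(s["world_to_cam"]);q=M[:3,:3]@np.array(p)+M[:3,3]
    return s["fx"]*q[0]/q[2]+s["cx"],s["fy"]*q[1]/q[2]+s["cy"]
E
python3 - <<'E'
from h import *
for n in("scene","top"):
    s=snap(n);cv2.imwrite(f"pics/{n}0.png",s["image"]);M=s["world_to_cam"]
    print(n,s["fx"],s["cx"],s["cy"],-np.array(M)[:3,:3].T@np.array(M)[:3,3])
    print(np.round(np.array(M)[:3,:3],3))
print(readout.sense())
E
```

```text
scene 453.4073817384916 254.73477419133332 197.34034760864375 [1029.03981205 -734.07904645  599.7140394 ]
[[ 0.793  0.61   0.004]
 [ 0.318 -0.408 -0.856]
 [-0.52   0.679 -0.517]]
top 411.3425357430397 253.38710850453452 188.24858731741423 [405.94087492 -59.67014605 926.1843808 ]
[[-0.023 -0.999  0.027]
 [-0.987  0.019 -0.158]
 [ 0.158 -0.03  -0.987]]
{'time': 0.1, 'joint_pos': array([ 6.64993705e+01,  7.51096110e+00,  8.53242188e+01, -1.40705449e-03,
        8.72609078e+01, -4.89173164e+00]), 'qd': array([-0.03327184, -0.06137666, -0.17839236, -0.0306475 , -0.11630972,
        0.00453821]), 'joint_efforts': array([ 1.14076654e-03, -5.70951498e+01, -5.01943803e+01, -1.86561056e-04,
        8.05978751e-03,  3.85413011e-05]), 'tool_pos': array([191.238229  , 568.18047119, 230.33614733]), 'tcp_rot': array([-9.00958575e+01,  6.79348177e-03, -1.86088351e+01]), 'ft_force': array([0.62444225, 0.24238322, 0.72827517]), 'wrist_torque': array([ 0.01453011,  0.0014476 , -0.02513722]), 'finger_gap': 85.29696083935642}
```

View pics/top0.png

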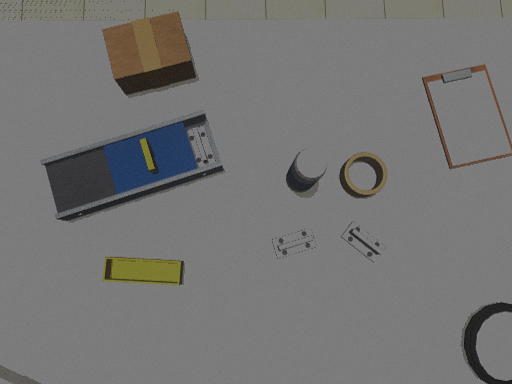

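View pics/scene0.png

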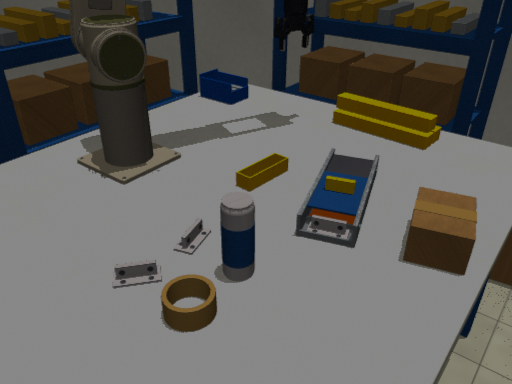

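The top view shows the case at upper left: cover grip at about (148,155), the stored bracket in the right-end (-y) bay at (202,145). The loose brackets are at about (294,243) and (363,241), the can at (308,168), the tape at (364,174) and the tray at (143,271). The scene view shows orange right next to the stored bracket.

Run:
```python
from h import *
s=snap("top");im=s["image"];hsv=cv2.cvtColor(im,cv2.COLOR_BGR2HSV)
def rect(m,name,z):
    c=max(cv2.findContours(m,0,2)[0],key=cv2.contourArea)
    P=np.float32([ray(s,u,v,z)[:2] for u,v in c[:,0]])
    (cx,cy),(w,h),a=cv2.minAreaRect(P);print(name,round(cx,1),round(cy,1),round(w,1),round(h,1),round(a,1), 'px',c[:,0].mean(0))
    return cv2.minAreaRect(P)
roi=np.zeros(im.shape[:2],np.uint8);roi[100:220,40:225]=1
b=cv2.inRange(hsv,(105,120,40),(125,255,255))*roi
y=cv2.inRange(hsv,(22,120,90),(35,255,255))*roi
rect(b,'cover',52);rect(y,'grip',85)
c=im[215:275,260:400]
cv2.imwrite("pics/br.png",cv2.resize(c,None,fx=5,fy=5,interpolation=cv2.INTER_CUBIC))
```

```text
cover 619.5 136.0 110.5 180.4 17.4 px [149.325  156.9375]
grip 617.3 135.1 67.6 12.9 17.3 px [146.84090909 153.79545455]
```

View pics/br.png

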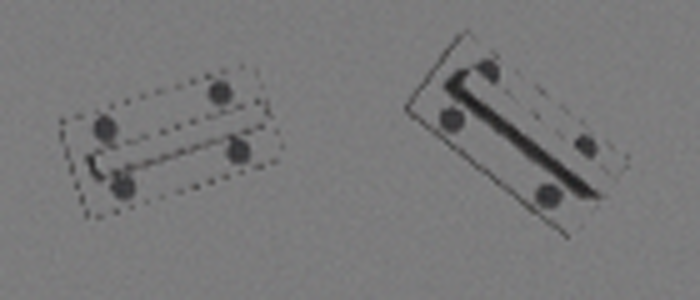

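The crop shows bracket A on the left, with foot corners at about (61,121)...(284,160) in crop pixels. Bracket B is on the right, with corners at about (466,32)...(568,238). The four screw dots on each foot are clear.

Run:
```python
from h import *
s=snap("top")
for n,D,C in(("A",[(105,129),(220,93),(239,152),(123,187)],[(61,121),(258,68),(284,160),(88,218)]),("B",[(488,72),(587,147),(549,197),(453,120)],[(466,32),(629,160),(568,238),(407,108)])):
  for X in(D,C):
    P=np.array([ray(s,(u+.5)/5-.5+260,(v+.5)/5-.5+215,6)[:2] for u,v in X])
    d=(P[1]-P[0])+(P[2]-P[3]);w=P[3]-P[0]
    print(n,P.mean(0).round(1),'yaw',np.degrees(np.arctan2(d[1],d[0])).round(1)%180,'L',np.linalg.norm(d)/2,np.linalg.norm(w))
for n,u,v,z in(("can",311,160,170),("tape",364,174,48)):print(n,ray(s,u,v,z))
```

```text
A [ 428.7 -175.6] yaw 105.5 L 54.134540424750284 26.652210301240384
A [ 428.1 -176.1] yaw 104.2 L 91.45656507178047 44.130432416676456
B [ 428.  -331.5] yaw 50.30000000000001 L 54.24251580911916 27.133811207778056
B [ 427.9 -330.6] yaw 49.69999999999999 L 90.84070424257294 44.039332439098175
can [ 578.77964137 -193.211026    170.        ]
tape [ 573.29521145 -329.95351366   48.        ]
```

Request:
move_arm(
  motion="42.6 -43.3 -9 0 0 36;42.6 -43.3 -9 0 0 36;42.6 -43.3 -9 0 0 36;42.6 -43.3 -9 0 0 36;42.6 -43.3 -9 0 0 36;42.6 -43.3 -9 0 0 36;42.6 -43.3 -9 0 0 36;42.6 -43.3 -9 0 0 36;42.6 -43.3 -9 0 0 36;42.6 -43.3 -9 0 0 36",
)

```text
time: 1.03
tool_pos: [472.2, 282.9, 172.0]
tcp_rot: [-90.0, -0.0, 17.4]
ft_force: [0.5, 1.3, 1.5]
finger_gap: 85.4
```

Request:
move_arm(
  motion="13.7 -13.9 -5 0 0 0;13.7 -13.9 -5 0 0 0;13.7 -13.9 -5 0 0 0;13.7 -13.9 -5 0 0 0;13.7 -13.9 -5 0 0 0;13.7 -13.9 -5 0 0 0;13.7 -13.9 -5 0 0 0",
  fingers=6,
)

```text
time: 1.62
tool_pos: [608.4, 143.6, 120.7]
tcp_rot: [-90.0, 0.1, 17.2]
ft_force: [-0.1, 0.2, -0.0]
finger_gap: 59.9
```

```bash
python3 -c "
from h import *
s=readout.sense();print(s['tool_pos'],s['tcp_rot'],s['finger_gap'])"
```

```text
[608.36254715 143.63868305 120.7025622 ] [-89.98025502   0.14012845  17.20359069] 59.85762280026705
```

Request:
move_arm(
  motion="0 0 0 0 0 0;0 0 -2 0 0 0;0 0 -4 0 0 0;0 0 -5 0 0 0;0 0 -6.2 0 0 0;0 0 -6.2 0 0 0;0 0 -6.2 0 0 0",
)

```text
time: 2.2
tool_pos: [607.6, 146.2, 60.1]
tcp_rot: [-90.0, 0.1, 17.4]
ft_force: [-0.0, 0.1, 0.3]
finger_gap: 59.9
```

Request:
move_arm(
  motion="1 -1.1 -0.3 0 0 0;1 -1.1 -0.3 0 0 0;1 -1.1 -0.3 0 0 0",
)

```text
time: 2.45
tool_pos: [619.4, 134.0, 58.4]
tcp_rot: [-90.0, -0.1, 17.3]
ft_force: [-0.8, 0.0, -0.4]
finger_gap: 60.3
```

Request:
move_arm(
  motion="0 0 0 0 0 0;0 0 0 0 0 0;0 0 0 0 0 0;0 0 0 0 0 0;0 0 0 0 0 0;0 0 0 0 0 0",
  fingers=0.5,
  squeeze=40,
)

```text
time: 2.95
tool_pos: [618.2, 134.9, 57.6]
tcp_rot: [-90.0, -0.0, 17.4]
ft_force: [-2.1, 0.2, 3.6]
finger_gap: 13.2
```

Request:
move_arm(
  motion="-0.45 1.43 0 0 0 0;-0.9 2.86 0 0 0 0;-1.35 4.29 0 0 0 0;-1.8 5.72 0 0 0 0;-2.25 7.15 0 0 0 0;-2.7 8.6 0 0 0 0;-2.7 8.6 0 0 0 0",
)

```text
time: 3.53
tool_pos: [590.2, 224.6, 57.6]
tcp_rot: [-89.9, -0.0, 17.5]
ft_force: [-1.4, 3.5, 4.5]
finger_gap: 13.3
```

Run:
```python
from h import *
s=snap("top");cv2.imwrite("pics/t1.png",cv2.resize(s["image"][90:240,20:260],None,fx=3,fy=3,interpolation=cv2.INTER_CUBIC))
```

```text
(no output)
```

View pics/t1.png

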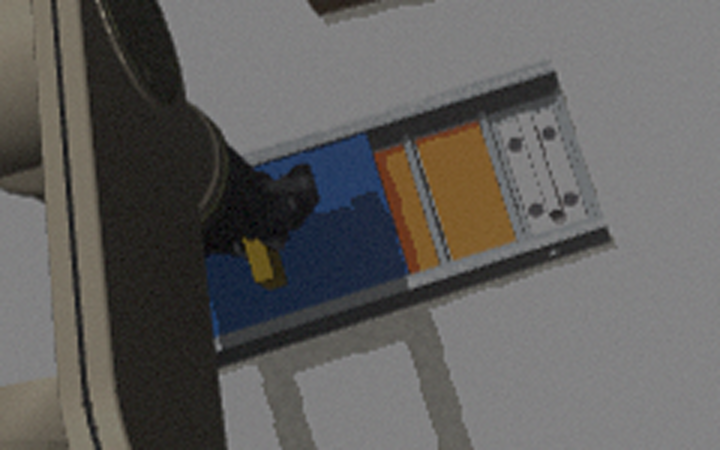

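The cover is about half back. The stored bracket is in the -y bay with dots at (515,145), (549,133), (571,199) and (536,210). The orange liners in the middle and +y bays are visible, and the cover edge runs from (370,135) to (410,272).

Run:
```python
from h import *
s=snap("top")
f=lambda u,v,z:ray(s,(u+.5)/3-.5+20,(v+.5)/3-.5+90,z)[:2]
a=np.radians(17.4);ex=np.array([np.cos(a),np.sin(a)]);ey=np.array([-ex[1],ex[0]])
st=np.mean([f(*p,10) for p in((515,145),(549,133),(571,199),(536,210))],0)
ln=np.mean([f(*p,6) for p in((416,142),(481,122),(514,240),(450,262))],0)
ce=np.mean([f(*p,52) for p in((370,135),(410,272))],0)
# rect of middle liner by mask
hsv=cv2.cvtColor(s["image"],cv2.COLOR_BGR2HSV);m=cv2.inRange(hsv,(8,120,60),(21,255,255));m[:90]=0;m[240:]=0;m[:,:120]=0;m[:,230:]=0
for c in sorted(cv2.findContours(m,0,2)[0],key=cv2.contourArea)[-2:]:
    P=np.float32([ray(s,u,v,6)[:2] for u,v in c[:,0]]);print('liner',cv2.minAreaRect(P))
g=np.array([617.5,135])
for n,p in(('stored',st),('liner mid',ln),('cover end',ce),('grip0',g),('tool',np.array([590.2,224.6]))):print(n,p.round(1),(p@ex).round(1),(p@ey).round(1))
v=s["image"]
```

```text
liner ((624.809326171875, 134.02792358398438), (97.55847930908203, 21.418792724609375), 17.322114944458008)
liner ((638.5679931640625, 90.13407897949219), (98.00939178466797, 49.147911071777344), 17.36078643798828)
stored [650.3  30.5] 629.7 -165.3
liner mid [637.1  89.9] 634.8 -104.8
cover end [617.6 136.4] 630.2 -54.5
grip0 [617.5 135. ] 629.6 -55.8
tool [590.2 224.6] 630.4 37.8
```

Request:
move_arm(
  motion="-0.45 1.43 0 0 0 0;-0.9 2.86 0 0 0 0;-1.15 3.6 0 0 0 0;-1.25 4 0 0 0 0;-1.25 4 0 0 0 0;-1.25 4 0 0 0 0",
)

```text
time: 4.13
tool_pos: [578.8, 261.4, 57.6]
tcp_rot: [-89.9, -0.0, 17.4]
ft_force: [-0.6, 3.5, 5.1]
finger_gap: 13.1
```

Request:
move_arm(
  motion="0 0 0 0 0 0;0 0 0 0 0 0;0 0 0 0 0 0;0 0 0 0 0 0;0 0 3 0 0 0;0 0 7 0 0 0;0 0 8 0 0 0;0 0 8 0 0 0",
  fingers=4,
)

```text
time: 4.8
tool_pos: [581.8, 261.5, 142.9]
tcp_rot: [-90.0, -0.5, 17.4]
ft_force: [1.0, 0.3, -0.4]
finger_gap: 40.0
```

Request:
move_arm(
  motion="-15.3 -43.7 0 0 0 -92.6;-15.3 -43.7 0 0 0 -92.6;-15.3 -43.7 0 0 0 -92.6;-15.3 -43.7 0 0 0 -92.6;-15.3 -43.7 0 0 0 -92.6;-15.3 -43.7 0 0 0 -92.6;-15.3 -43.7 0 0 0 -92.6;-15.3 -43.7 0 0 0 -92.6;-15.3 -43.7 0 0 0 -92.6;-15.3 -43.7 0 0 0 -92.6",
  fingers=6,
)

```text
time: 5.63
tool_pos: [439.5, -134.2, 136.6]
tcp_rot: [-90.0, 0.0, -54.6]
ft_force: [1.3, -0.1, 1.2]
finger_gap: 60.2
```

Request:
move_arm(
  motion="-1.1 -4.1 -5 0 0 -20.6;-1.1 -4.1 -5 0 0 -20.6;-1.1 -4.1 -5 0 0 -20.6;-1.1 -4.1 -5 0 0 -20.6;-1.1 -4.1 -5 0 0 -20.6;-1.1 -4.1 -5 0 0 -20.6",
)

```text
time: 6.13
tool_pos: [430.5, -173.4, 87.6]
tcp_rot: [-90.0, -0.0, -74.6]
ft_force: [1.0, -1.2, 0.4]
finger_gap: 59.6
```

Request:
move_arm(
  motion="-0.2 -0.2 -3 0 0 -0.5;-0.2 -0.2 -6 0 0 -0.5;-0.2 -0.2 -7.5 0 0 -0.5;-0.2 -0.2 -7.5 0 0 -0.5;-0.2 -0.2 -7.5 0 0 -0.5",
)

```text
time: 6.55
tool_pos: [427.9, -174.9, 12.3]
tcp_rot: [-90.0, 0.1, -75.2]
ft_force: [0.7, -1.5, 0.0]
finger_gap: 60.1
```

Request:
move_arm(
  motion="0 0 0 0 0 0;0 0 0 0 0 0;0 0 0 0 0 0;0 0 0 0 0 0;0 0 0 0 0 0;0 0 0 0 0 0;0 0 0 0 0 0",
  fingers=0.5,
  squeeze=60,
)

```text
time: 7.13
tool_pos: [429.2, -176.2, 13.7]
tcp_rot: [-89.9, -0.1, -75.3]
ft_force: [0.4, 1.0, 7.7]
finger_gap: 8.3
```

Request:
move_arm(
  motion="0 0 4 0 0 0;0 0 8 0 0 0;2 3 10.5 0 0 7;18.6 32.1 11 0 0 92.6;18.6 32.1 11 0 0 92.6;18.6 32.1 11 0 0 92.6;18.6 32.1 11 0 0 92.6;18.6 32.1 11 0 0 92.6;18.6 32.1 11 0 0 92.6;18.6 32.1 11 0 0 92.6",
)

```text
time: 7.97
tool_pos: [591.7, 108.1, 120.9]
tcp_rot: [-90.0, 0.1, -17.8]
ft_force: [0.8, -0.2, -2.8]
finger_gap: 8.7
```

```bash
python3 -c "
from h import *
s=readout.sense();print(s['tool_pos'],s['tcp_rot'],s['finger_gap'],s['joint_pos'])"
```

```text
[591.72551279 108.06598131 120.87356343] [-9.00282268e+01  5.02793868e-02 -1.78285205e+01] 8.749620620554703 [ 5.47060700e+00  1.21218582e+01  9.18394136e+01 -6.22011699e-03
  7.60960721e+01 -6.66993872e+01]
```

Request:
move_arm(
  motion="2.3 3.7 0 0 0 35.2;2.3 3.7 0 0 0 35.2;2.3 3.7 0 0 0 35.2;2.3 3.7 0 0 0 35.2;2.3 3.7 0 0 0 35.2;2.3 3.7 0 0 0 35.2;2.3 3.7 0 0 0 35.2;2.3 3.7 0 0 0 35.2",
)

```text
time: 8.63
tool_pos: [614.3, 142.9, 121.1]
tcp_rot: [-90.0, 0.0, 16.8]
ft_force: [0.1, 0.2, -2.9]
finger_gap: 8.9
```

Run:
```python
from h import *
s=snap("scene");cv2.imwrite("pics/s2.png",cv2.resize(s["image"][110:270,260:420],None,fx=3.7,fy=3.7,interpolation=cv2.INTER_CUBIC))
print(readout.sense()['tool_pos'],readout.sense()['tcp_rot'])
```

```text
[614.39666036 142.90404131 121.21380634] [-8.99970003e+01  2.45257078e-02  1.68063022e+01]
```

View pics/s2.png

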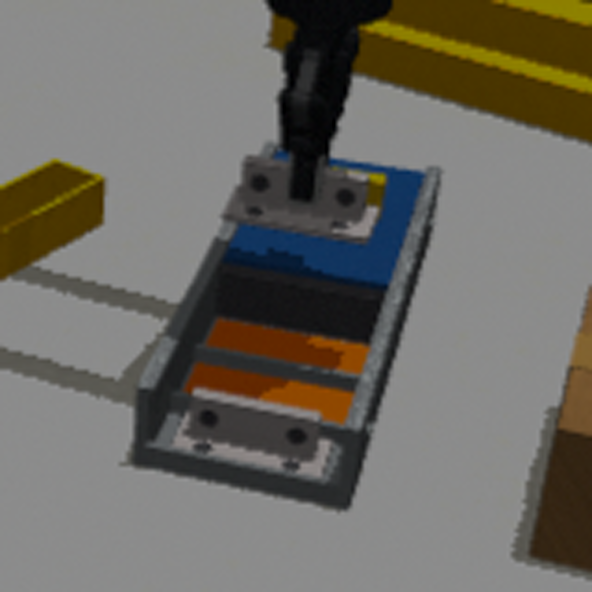

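The bracket is level in the fingers, with its front foot edge from (223,217) to (372,240). The cover is clear of both orange bays.

Run:
```python
from h import *
s=snap("scene")
P=np.array([ray(s,u/3.7+260,v/3.7+110,110.5)[:2] for u,v in((223,217),(372,240))])
a=np.radians(17.4);ex=np.array([np.cos(a),np.sin(a)]);ey=np.array([-ex[1],ex[0]])
m=P.mean(0);print(P.round(1),np.linalg.norm(P[1]-P[0]),m@ex,m@ey+22,np.degrees(np.arctan2(*(P[1]-P[0])[::-1])))
```

```text
[[578.5 105. ]
 [666.5 134.9]] 92.94663997619405 629.8673992111817 -49.71140836924448 18.77480769319645
```

Request:
move_arm(
  motion="0 0.25 -2 0 0 0.6;0 0.25 -4 0 0 0.6;0 0.25 -6 0 0 0.6;0 0.25 -6.5 0 0 0.6;0 0.25 -6.5 0 0 0.6",
)

```text
time: 9.15
tool_pos: [612.6, 145.2, 54.0]
tcp_rot: [-90.0, 0.3, 17.5]
ft_force: [0.5, -0.3, -3.1]
finger_gap: 8.4
```

Request:
move_arm(
  motion="0.1 0 -1.5 0 0 0;0.1 0 -2.5 0 0 0;0.1 0 -2.8 0 0 0;0.1 0 -3.0 0 0 0;0.1 0 -3.2 0 0 0;0.1 0 -3.3 0 0 0;0.1 0 -3.3 0 0 0",
)

```text
time: 9.73
tool_pos: [615.9, 145.6, 23.7]
tcp_rot: [-90.0, -0.0, 17.6]
ft_force: [0.3, -0.3, -3.4]
finger_gap: 8.5
```

Request:
move_arm(
  motion="0 0 -0.1 0 0 0;0 0 -0.2 0 0 0;0 0 -0.3 0 0 0;0 0 -0.3 0 0 0",
)

```text
time: 10.07
tool_pos: [615.5, 145.6, 20.3]
tcp_rot: [-90.0, 0.0, 17.6]
ft_force: [0.2, 0.0, -4.0]
finger_gap: 9.1
```

Request:
move_arm(
  motion="0 0 -0.1 0 0 0;0 0 -0.1 0 0 0;0 0 -0.2 0 0 0;0 0 -0.2 0 0 0",
)

```text
time: 10.4
tool_pos: [615.8, 145.6, 19.7]
tcp_rot: [-90.0, -0.0, 17.6]
ft_force: [-5.1, -1.9, 7.1]
finger_gap: 8.4
```

Request:
move_arm(
  motion="0 0 0.1 0 0 0;0 0 0.1 0 0 0;0 0 0.1 0 0 0;0 0 0.1 0 0 0;0 0 2 0 0 0;0 0 5 0 0 0;0 0 9 0 0 0;0 0 9 0 0 0",
  fingers=2.4,
)

```text
time: 11.07
tool_pos: [620.6, 146.4, 117.6]
tcp_rot: [-90.1, -0.7, 17.6]
ft_force: [2.0, 0.4, 2.6]
finger_gap: 23.9
```

Request:
move_arm(
  motion="-14 -20.6 0 0 0 -147.5;-14 -20.6 0 0 0 -147.5;-14 -20.6 0 0 0 -147.5;-14 -20.6 0 0 0 -147.5;-14 -20.6 0 0 0 -147.5;-14 -20.6 0 0 0 -147.5;-17 -32 0 0 0 -147.5;-19 -47.5 0 0 0 -147.5;-19 -47.5 0 0 0 -147.5;-19 -47.5 0 0 0 -147.5",
  fingers=6,
)

```text
time: 11.9
tool_pos: [443.3, -225.9, 108.9]
tcp_rot: [-90.0, -0.1, -54.4]
ft_force: [1.5, -0.5, 0.5]
finger_gap: 60.3
```

Request:
move_arm(
  motion="-1.5 -10.5 0 0 0 -75.6;-1.5 -10.5 0 0 0 -75.6;-1.5 -10.5 0 0 0 -75.6;-1.5 -10.5 0 0 0 -75.6;-1.5 -10.5 0 0 0 -75.6;-1.5 -10.5 0 0 0 -75.6;-1.5 -10.5 0 0 0 -75.6;-1.5 -10.5 0 0 0 -75.6;-1.5 -10.5 -2 0 0 -75.6;-1.5 -10.5 -3 0 0 -75.6",
)

```text
time: 12.73
tool_pos: [429.0, -329.2, 77.7]
tcp_rot: [-89.9, -0.0, -126.0]
ft_force: [-1.0, 0.1, -0.4]
finger_gap: 59.8
```

Run:
```python
from h import *
s=snap("top");a=cv2.resize(s["image"][110:230,60:240],None,fx=4,fy=4,interpolation=cv2.INTER_CUBIC)
cv2.imwrite("pics/t3.png",a)
print(readout.sense()['tool_pos'],readout.sense()['tcp_rot'])
```

```text
[ 427.61144883 -327.89072619   75.31615478] [-9.01744633e+01  1.89172674e-02 -1.26557235e+02]
```

View pics/t3.png

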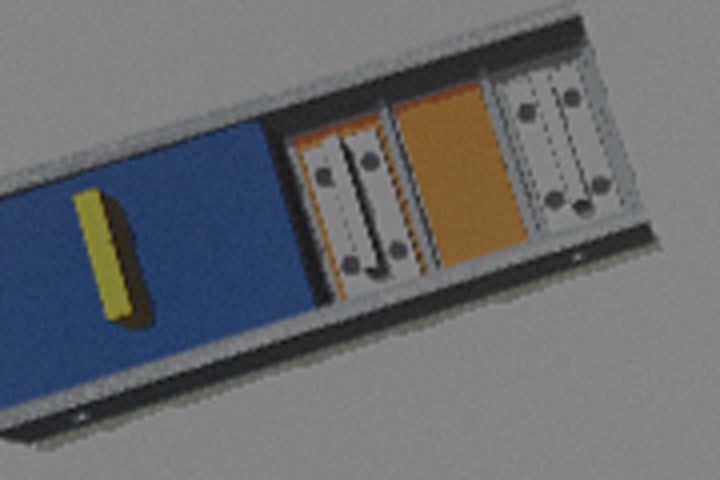

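Bracket A lies in the +y bay with an even orange margin, dots at (323,177), (370,160), (399,250) and (350,265). The stored bracket is undisturbed and the middle liner at (460,175) is free.

Run:
```python
from h import *
s=snap("top")
a=np.radians(17.4);ex=np.array([np.cos(a),np.sin(a)]);ey=np.array([-ex[1],ex[0]])
f=lambda D,z:np.mean([ray(s,(u+.5)/4-.5+60,(v+.5)/4-.5+110,z)[:2] for u,v in D],0)
for n,p in(("A",f([(323,177),(370,160),(399,250),(350,265)],12)),("st",f([(527,113),(573,97),(601,184),(555,200)],10)),("grip",f([(72,195),(100,188),(132,314),(108,320)],85))):print(n,p.round(1),p@ex,p@ey)
```

```text
A [614.5 144.9] 629.7488667884987 -45.521219460053345
st [650.7  30.5] 630.0647962928435 -165.53771338048986
grip [578.5 260. ] 629.7648644433357 75.11625858525528
```

Request:
move_arm(
  motion="0 -0.25 -2 0 0 -3.5;0 -0.25 -4 0 0 -3.5;0 -0.25 -6 0 0 -3.5;0 -0.25 -6.3 0 0 -3.5;0 -0.25 -6.3 0 0 -3.5",
)

```text
time: 13.25
tool_pos: [428.0, -330.7, 14.6]
tcp_rot: [-90.1, 0.0, -129.0]
ft_force: [0.6, 0.4, 0.1]
finger_gap: 60.0
```

Request:
move_arm(
  motion="0 0 -0.1 0 0 -1;0 0 -0.1 0 0 -1;0 0 -0.1 0 0 -1;0 0 -0.1 0 0 -1;0 0 -0.1 0 0 -1;0 0 -0.1 0 0 -1;0 0 -0.1 0 0 -1",
  fingers=0.5,
  squeeze=60,
)

```text
time: 13.83
tool_pos: [429.5, -332.1, 15.8]
tcp_rot: [-89.9, -0.0, -130.1]
ft_force: [-1.1, 0.8, 6.4]
finger_gap: 8.5
```

Request:
move_arm(
  motion="0 0 4 0 0 0;0 0 8 0 0 0;0 2 10.5 0 0 -5;5.1 27.2 11 0 0 -32.5;5.1 27.2 11 0 0 -32.5;5.1 27.2 11 0 0 -32.5;5.1 27.2 11 0 0 -32.5;5.1 27.2 11 0 0 -32.5;5.1 27.2 11 0 0 -32.5;5.1 27.2 11 0 0 -32.5",
)

```text
time: 14.67
tool_pos: [479.7, -55.5, 124.4]
tcp_rot: [-90.1, 0.0, -162.5]
ft_force: [0.4, -0.2, -3.1]
finger_gap: 9.1
```

Request:
move_arm(
  motion="15.3 14.6 0 0 0 -0.1;15.3 14.6 0 0 0 -0.1;15.3 14.6 0 0 0 -0.1;15.3 14.6 0 0 0 -0.1;15.3 14.6 0 0 0 -0.1;15.3 14.6 0 0 0 -0.1;15.3 14.6 0 0 0 -0.1;15.3 14.6 0 0 0 -0.1;15.3 14.6 0 0 0 -0.1",
)

```text
time: 15.42
tool_pos: [631.9, 85.7, 124.2]
tcp_rot: [-90.0, -0.1, -162.8]
ft_force: [0.1, 0.3, -3.3]
finger_gap: 8.4
```

Run:
```python
from h import *
s=snap("scene");cv2.imwrite("pics/s4.png",cv2.resize(s["image"][110:270,260:420],None,fx=3.7,fy=3.7,interpolation=cv2.INTER_CUBIC))
print(readout.sense()['tool_pos'],readout.sense()['tcp_rot'])
```

```text
[632.01523107  85.49580519 124.56857412] [-8.99872830e+01 -2.26332186e-02 -1.62791472e+02]
```

View pics/s4.png

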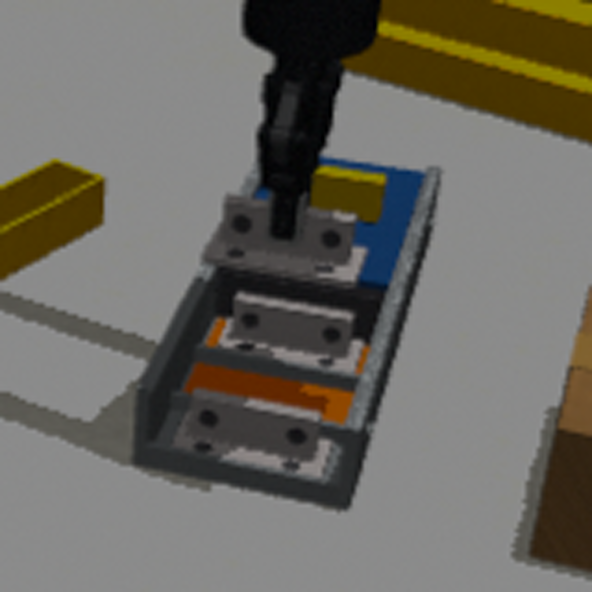

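The bracket is held level, front foot edge from (203,260) to (362,283). Bracket A sits flat in its bay, and the middle liner below is free.

Run:
```python
from h import *
s=snap("scene")
P=np.array([ray(s,u/3.7+260,v/3.7+110,112)[:2] for u,v in((203,260),(362,283))])
a=np.radians(17.4);ex=np.array([np.cos(a),np.sin(a)]);ey=np.array([-ex[1],ex[0]])
m=P.mean(0);print(P.round(1),np.linalg.norm(P[1]-P[0]),m@ex,m@ey+22,np.degrees(np.arctan2(*(P[1]-P[0])[::-1])))
```

```text
[[598.9  46.6]
 [687.   80. ]] 94.15667605269144 632.4618067126248 -109.85890908133493 20.773577148297736
```

Request:
move_arm(
  motion="0.05 0.25 -2 0 0 0.1;0.05 0.25 -4 0 0 0.1;0.05 0.25 -6 0 0 0.1;0.05 0.25 -7 0 0 0.1;0.05 0.25 -7 0 0 0.1;0.05 0.25 -7 0 0 0.1",
)

```text
time: 16.02
tool_pos: [632.8, 88.5, 54.5]
tcp_rot: [-90.0, -0.0, -162.7]
ft_force: [0.7, 0.2, -2.5]
finger_gap: 8.9
```

Request:
move_arm(
  motion="0 0 -1.5 0 0 0;0 0 -2.5 0 0 0;0 0 -2.7 0 0 0;0 0 -2.9 0 0 0;0 0 -3.0 0 0 0;0 0 -3.1 0 0 0;0 0 -3.1 0 0 0",
)

```text
time: 16.6
tool_pos: [633.6, 89.1, 23.9]
tcp_rot: [-90.0, 0.0, -162.6]
ft_force: [0.0, 0.2, -3.6]
finger_gap: 9.0
```

Request:
move_arm(
  motion="0 0 -0.1 0 0 0;0 0 -0.2 0 0 0;0 0 -0.2 0 0 0",
)

```text
time: 16.85
tool_pos: [633.7, 89.2, 21.9]
tcp_rot: [-90.0, 0.1, -162.6]
ft_force: [0.6, 1.0, -1.8]
finger_gap: 8.9
```

Request:
move_arm(
  motion="0 0 -0.1 0 0 0;0 0 -0.1 0 0 0;0 0 -0.1 0 0 0",
)

```text
time: 17.1
tool_pos: [633.7, 89.2, 21.8]
tcp_rot: [-90.0, 0.0, -162.6]
ft_force: [-4.0, -0.1, 6.7]
finger_gap: 8.6
```

Request:
move_arm(
  motion="0 0 0.1 0 0 0;0 0 0.1 0 0 0;0 0 0.1 0 0 0;0 0 0.1 0 0 0;0 0 2 0 0 0;0 0 5 0 0 0;0 0 9 0 0 0;0 0 9 0 0 0",
  fingers=2.4,
)

```text
time: 17.77
tool_pos: [638.2, 89.4, 119.6]
tcp_rot: [-89.8, 0.7, -162.6]
ft_force: [1.4, 0.5, 2.5]
finger_gap: 24.1
```

Request:
move_arm(
  motion="-5.7 17.2 0 0 0 0;-5.7 17.2 0 0 0 0;-5.7 17.2 0 0 0 0;-5.7 17.2 0 0 0 0;-5.7 17.2 0 0 0 0;-5.7 17.2 0 0 0 0;-5.7 17.2 0 0 0 0;-5.7 17.2 0 0 0 0",
  fingers=5,
)

```text
time: 18.43
tool_pos: [576.7, 260.2, 110.3]
tcp_rot: [-90.0, 0.0, -162.6]
ft_force: [-0.1, -0.4, 0.0]
finger_gap: 50.0
```

Run:
```python
from h import *
s=snap("top");a=cv2.resize(s["image"][110:230,60:240],None,fx=4,fy=4,interpolation=cv2.INTER_CUBIC)
cv2.imwrite("pics/t5.png",a)
print(readout.sense()['tool_pos'],readout.sense()['tcp_rot'])
```

```text
[576.89683377 259.75305981 110.32201234] [-8.99707607e+01  2.52116096e-03 -1.62701067e+02]
```

View pics/t5.png

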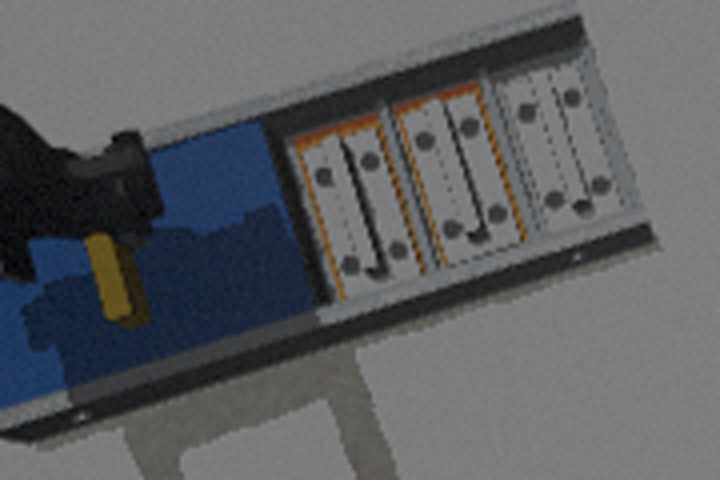

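Both loose brackets now lie on their liners, evenly framed in orange. Bracket B's dots average (461,178), against (462,181) for the midpoint of its neighbours. The stored bracket has not moved, so I will close the cover.

Request:
move_arm(
  motion="0.15 0.05 -2 0 0 0;0.15 0.05 -4 0 0 0;0.15 0.05 -5.2 0 0 0;0.15 0.05 -5.2 0 0 0;0.15 0.05 -5.2 0 0 0",
)

```text
time: 18.9
tool_pos: [577.3, 260.3, 57.5]
tcp_rot: [-90.0, -0.1, -162.7]
ft_force: [-1.2, 0.0, 0.2]
finger_gap: 49.9
```

Request:
move_arm(
  motion="0 0 0 0 0 0;0 0 0 0 0 0;0 0 0 0 0 0;0 0 0 0 0 0;0 0 0 0 0 0;0 0 0 0 0 0",
  fingers=0.5,
  squeeze=40,
)

```text
time: 19.4
tool_pos: [578.8, 261.8, 60.1]
tcp_rot: [-90.0, 0.1, -162.6]
ft_force: [-0.7, -1.0, 6.4]
finger_gap: 13.3
```

Request:
move_arm(
  motion="0.48 -1.53 0 0 0 0;0.96 -3.06 0 0 0 0;1.44 -4.59 0 0 0 0;1.92 -6.12 0 0 0 0;2.4 -7.65 0 0 0 0;2.88 -9.18 0 0 0 0;3.36 -10.71 0 0 0 0;3.84 -12.24 0 0 0 0;4.32 -13.77 0 0 0 0;4.8 -15.3 0 0 0 0",
)

```text
time: 20.23
tool_pos: [626.4, 109.0, 60.1]
tcp_rot: [-90.1, 0.1, -162.6]
ft_force: [-3.3, 3.8, 6.8]
finger_gap: 13.2
```

Request:
move_arm(
  motion="0.2 -0.65 0 0 0 0;0.4 -1.3 0 0 0 0;0.5 -1.6 0 0 0 0;0.6 -1.9 0 0 0 0;0.65 -2.05 0 0 0 0;0.65 -2.05 0 0 0 0;0.65 -2.05 0 0 0 0",
)

```text
time: 20.82
tool_pos: [632.7, 88.7, 60.0]
tcp_rot: [-90.0, 0.1, -162.6]
ft_force: [-5.6, 1.2, 8.5]
finger_gap: 13.5
```

Request:
move_arm(
  motion="0.05 -0.15 0 0 0 0;0.1 -0.3 0 0 0 0;0.1 -0.3 0 0 0 0;0.1 -0.3 0 0 0 0",
)

```text
time: 21.15
tool_pos: [632.8, 88.6, 60.1]
tcp_rot: [-90.3, 0.0, -162.6]
ft_force: [-9.8, 13.2, 11.0]
finger_gap: 13.3
```

Request:
move_arm(
  motion="0 0 0 0 0 0;0 0 0 0 0 0;0 0 0 0 0 0;0 0 0 0 0 0;0 0 0 0 0 0;0 0 3 0 0 0;0 0 7 0 0 0;0 0 11 0 0 0;0 0 14 0 0 0",
  fingers=4,
)

```text
time: 21.9
tool_pos: [634.0, 84.8, 201.9]
tcp_rot: [-90.0, 0.1, -162.7]
ft_force: [0.9, 0.8, 0.8]
finger_gap: 40.0
```

Request:
move_arm(
  motion="-6 20 2 0 0 0;-6 20 2 0 0 0;-6 20 2 0 0 0;-6 20 2 0 0 0;-6 20 2 0 0 0;-6 20 2 0 0 0;-6 20 2 0 0 0;-6 20 2 0 0 0;-6 20 2 0 0 0",
)

```text
time: 22.65
tool_pos: [573.7, 283.7, 218.0]
tcp_rot: [-90.0, -0.0, -162.7]
ft_force: [-0.3, 0.5, 0.2]
finger_gap: 40.1
```

Run:
```python
from h import *
s=snap("top");cv2.imwrite("pics/t6.png",s["image"])
hsv=cv2.cvtColor(s["image"],cv2.COLOR_BGR2HSV);y=cv2.inRange(hsv,(22,120,60),(35,255,255));y[:110]=0;y[230:]=0
c=max(cv2.findContours(y,0,2)[0],key=cv2.contourArea)
p=np.array(cv2.minAreaRect(np.float32([ray(s,u,v,85)[:2] for u,v in c[:,0]]))[0])
a=np.radians(17.4);print(p,p@[-np.sin(a),np.cos(a)],readout.sense()['ft_force'],readout.sense()['tool_pos'])
```

```text
[632.06500244  87.88150024] -105.15314742395144 [ 0.59892669 -1.01629881  1.15063297] [573.79232708 283.46805199 218.01978529]
```

View pics/t6.png

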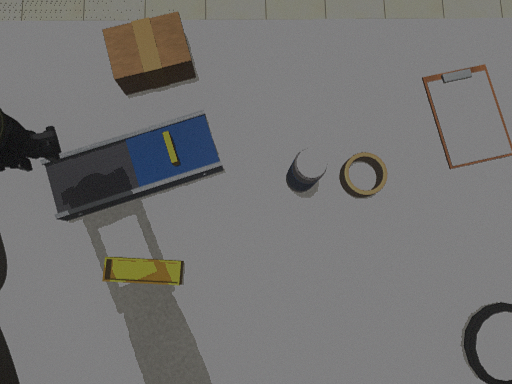

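The cover is shut: the grip is at (171,148), y' = -105.2 mm against -105.3 expected. The can, tape and tray are where they started and the arm is clear.

```bash
python3 -c "
from bench import r
print(r.hand_in())"
```

```text
the job is handed in; nothing more can be done
None
```

I slid the cover open, lowered one loose bracket into the +y bay and the other into the middle bay, then slid the cover shut, let go and handed the job in. It took about 23 s of the 72 s allowed; no verdict was reported.

**Brackets:** Both lay flat on the orange liners in the last view before closing, the +y one within 1 mm of its bay centre and the middle one within about 2 mm. The middle one was only checked in the picture, against the midpoint of its two neighbours. I did not look again after shutting the cover.

**Stored bracket:** It measured the same before and after the first placing (under 0.5 mm apart) and looked unmoved in the picture after the second.

**Cover:** I closed it at about 0.2 m/s until it met the stop at about 13 N. The last image puts the grip within 1 mm of the expected shut position.

**Bystanders:** The can, tape and tray appear at their starting pixels, and the arm ended clear of everything.

**Readings that disagreed:** The angled camera placed the held brackets 2.5 mm off the tool's own reading and 1.4 to 3.4° off the case's yaw. Both were within tolerance, and the top view after placing showed no such offset.

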